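# Sort a mixed handful of films in the photo archive

### The job

Sort the films on the archive desk: the two green medium-format rolls go in the blue tray, the two orange cassettes in the green tray, and the yellow open can, once you have pulled out the roll that stands in it, goes empty in the red tray. Stand everything upright on the tray floor, one piece to a bay (either bay will do), let go of it all, and leave the loupe and the wooden stamp where they are.

Things in the scene. Friction and masses are not known exactly. Their poses are not given: they have to be found in the camera images.
- roll_a: The roll that stands in the yellow can at the start, its foot on the can's floor, loose, its top 25 mm above the can's rim. A medium-format film roll on its spool: an upright cylinder 25 mm in diameter and 62 mm tall, green paper with a white band, black ends with a small white disc in the middle of the top. Origin: centre of its underside; z along its axis, up.
- roll_b: The other roll, standing on the desk at the start. A medium-format film roll on its spool: an upright cylinder 25 mm in diameter and 62 mm tall, green paper with a white band, black ends with a small white disc in the middle of the top. Origin: centre of its underside; z along its axis, up.
- cassette_a: One of two alike. A 35 mm film cassette, standing upright: an orange cylinder 25 mm in diameter and 44 mm tall with a steel-coloured top, on which a black spool nub 9 mm in diameter stands 5 mm higher (49 mm in all). Origin: centre of its underside; z along its axis, up.
- cassette_b: The other of two alike. A 35 mm film cassette, standing upright: an orange cylinder 25 mm in diameter and 44 mm tall with a steel-coloured top, on which a black spool nub 9 mm in diameter stands 5 mm higher (49 mm in all). Origin: centre of its underside; z along its axis, up.
- can: Open yellow plastic film can, upright: 38 mm outside diameter, 40 mm tall, wall 2.5 mm, floor 3 mm thick (inside 33 mm wide), no lid, 15 to 35 g. Holds roll_a at the start. Origin: centre of its underside; z up.
- tray_blue: Blue plastic tray for the rolls, fixed to the desk: 64 (its x) x 120 (its y) mm outside, walls only 12 mm high and 4 mm thick, floor 4 mm thick. One 4 mm cross wall at y = 0, 12 mm high, parts it into two bays, each 56 x 54 mm inside, centred at y = +29 and y = -29 mm. Origin: centre of the underside, on the desk; z up.
- tray_green: Green plastic tray for the cassettes, fixed to the desk: 64 (its x) x 120 (its y) mm outside, walls only 12 mm high and 4 mm thick, floor 4 mm thick. One 4 mm cross wall at y = 0, 12 mm high, parts it into two bays, each 56 x 54 mm inside, centred at y = +29 and y = -29 mm. Origin: centre of the underside, on the desk; z up.
- tray_red: Red plastic tray for the empty can, fixed to the desk: 64 (its x) x 120 (its y) mm outside, walls only 12 mm high and 4 mm thick, floor 4 mm thick. One 4 mm cross wall at y = 0, 12 mm high, parts it into two bays, each 56 x 54 mm inside, centred at y = +29 and y = -29 mm. Origin: centre of the underside, on the desk; z up.
- loupe: Bystander, not to be moved: round magnifying loupe, clear foot 46 mm in diameter, black body with a glass top, 48 mm tall, standing among the films. Origin: centre of its underside; z up.
- stamp: Bystander, not to be moved: wooden hand stamp beyond the trays, 24 x 50 mm block with a round handle, 53 mm tall. Origin: centre of its underside; z up.

How it is judged:
By the outcome, as a careful person would: the job done as asked, in the order asked, and still so for the second after the job is handed in, with the robot touching nothing.
It also fails if it takes over 125 s, if anything falls off the work surface, if the arm or the gripper's body presses on something with over 40 N, if the wrist force passes 120 N, or if a joint passes its speed limit or range.

### The arm

A 6-joint arm with a two-finger parallel gripper is mounted at the origin on the work surface. World frame = base frame: x ahead of the robot, y to its left, z up, the work surface at z = 0. Lengths are in m, angles in rad, forces in N, time in s.
With the tool pointing down it reaches from about 0.3 to 0.825 m from the base axis. Payload 5.4 kg.
Tool frame: the origin (TCP) lies between the finger pads; the fingertips stand 19 mm ahead of it and the grasp point (between the pads) is the TCP; x points along the fingers, z is the direction in which the jaws open and shut, and the axes are right-handed (so a half turn about x gives the same grasp; the last joint's range is limited). The gripper opens to 92 mm and grips with 3 to 60 N. Pads are 20 mm wide; open, the fingers measure 128 mm over their backs; the gripper's body (75 mm by 189 mm) begins 69 mm behind the grasp point.
Start: joints at [-1.489, 0.158, 1.597, -0, 1.386, -0.21], TCP at [0.165, -0.551, 0.234] pointing down, gripper open.
Joint ranges: [-2.91, 2.91], [-0.94, 2.29], [0.18, 2.7], [-1.29, 4.43], [0.17, 2.64], [-3, 3]. Speed limits (rad/s): [2.57, 2.57, 3.14, 3.14, 3.14, 3.14].

### API

Orientations are given as a rotation vector (axis times angle).
In Python, from bench import observe, imaging, order gives the robot as it stands.
- The arm moves only by the tool servo_tool, never from a script. Its argument "plan" is a list of rows, each a list of 3 entries, a list of its own where there are three numbers: the turn, a rotation vector about the tool's x, y, z in degrees, then the shift along the tool's x, y, z in cm, then the closure, from 0 (fully open) to 1 (shut). In form: [[[wx, wy, wz], [tx, ty, tz], grip], ...]. A call has 1 to 20 rows; each row shifts and turns the commanded pose from where the row before left it, along the tool's axes as they then stand; what a row does not reach is not made up. A row lasts 1/8 s, in which the tool goes at most 62.5 mm and 10.7 degrees, less where a joint would pass 70% of its speed; a pose out of reach is approached as far as the arm can. A call is refused whole if a number of a shift passes 6.25 or a number of a turn 10.7, either way. A call with a gripper value outside its range is refused whole. The fingers move at their own pace and stop on an object; "squeeze" is the grip in N (left out, the last holds). Time passes only in rows, so rows that do not move let the fingers close. It gives the time, the measured TCP pose, the force and the opening at its end, in the units of the state.
- observe(): the state, without advancing time (a new reading comes with each control period).
- imaging.capture(name): name is "scene" or "top" or "wrist"; returns the picture (400x640x3 uint8, red, green, blue); there is no depth.
- imaging.get_calibration(name): a dict with "K" (3x3 intrinsics, pixels), "D" ([k1, k2, p1, p2, k3] as OpenCV has them; the pictures are not rectified), "R" (3x3) and "t" (3): a world point X has camera coordinates R X + t. Camera axes: x right, y down, z forward; pixel columns grow to the right and rows downward; lengths in m; the calibration is good to about 2 mm. A picture is of the moment at which its call begins: read the wrist's pose just before it. get_calibration takes no time and is no camera call; for the wrist camera it gives the pose at the moment of the call.
- order.finish_job(): hands the job in, once; it reports no verdict.
The state is a dict: "t": time; "qpos": joint angles; "dq": joint speeds; "joint_torque": joint torques, N m; "eef_pos": TCP position; "tool_rot": TCP orientation; "force": force on the tool from outside, world axes, zero at the start; "wrist_torque": the same for the moment, N m; "grip_width": opening from 0.0 (shut) to 1.0 (fully open).
Only numpy, scipy, OpenCV 4.12 (cv2) and the standard library are available. Lean on these libraries where they do the work, as an engineer would, in place of code of your own. Each camera call takes 0.05 s, during which the arm holds its last target.

## Working session

There is one attempt and no reset: what is moved stays moved. The work goes in short steps, Python scripts to look and compute and a tool call to move; the robot and the scene stay as the last step left them, time stands still between calls to the robot, and variables do not carry over. Pictures are saved under pics/ and viewed, and the job is handed in when it is done.

Besides the shell and the picture viewer there is one more tool, called in YAML: its name, and indented under it one key for each argument. servo_tool: Moves the arm, as the interface text tells. Its arguments: {"type":"object","properties":{"plan":{"type":"array","items":{"type":"array"}},"squeeze":{"type":"number"}},"required":["plan"]}

```bash
ls; mkdir -p pics
python3 - <<'E'
from bench import observe, imaging
import cv2
s=observe();print(s)
for n in("scene","top"):
    c=imaging.get_calibration(n);print(n,c)
    cv2.imwrite(f"pics/{n}0.png",imaging.capture(n)[:,:,::-1])
E
```

```text
pics
{'t': 0.0, 'qpos': array([-1.48908784e+00,  1.59049122e-01,  1.59823473e+00,  1.10610890e-05,
        1.38620511e+00, -2.10107900e-01]), 'dq': array([-0.00031763,  0.00066667, -0.00087087,  0.00052106,  0.00177402,
       -0.00099371]), 'joint_torque': array([-1.45651188e-04, -3.85564542e+01, -3.22110593e+01,  7.00682681e-02,
        3.76379618e-02, -1.33296912e-04]), 'eef_pos': array([ 0.16535189, -0.55008888,  0.23261761]), 'tool_rot': array([ 0.99296492,  1.33450813, -0.99058625]), 'force': array([-0.12681245, -0.34405259, -0.65668302]), 'wrist_torque': array([-0.0304025,  0.0360118, -0.0124074]), 'grip_width': 0.9973963840044109}
scene {'K': array([[437.44458266,   0.        , 319.18653864],
       [  0.        , 437.44458266, 196.57499818],
       [  0.        ,   0.        ,   1.        ]]), 'D': array([-0.10695123,  0.        ,  0.        ,  0.        ,  0.        ]), 'R': array([[ 0.74901505,  0.66254844, -0.00245281],
       [ 0.51166312, -0.58078229, -0.63316094],
       [-0.42092435,  0.47299206, -0.77401628]]), 't': array([-0.45448115, -0.29375108,  1.16639352])}
top {'K': array([[488.44793061,   0.        , 321.55789279],
       [  0.        , 488.44793061, 198.36790284],
       [  0.        ,   0.        ,   1.        ]]), 'D': array([0.03205256, 0.        , 0.        , 0.        , 0.        ]), 'R': array([[ 0.00219817, -0.99997542,  0.00665791],
       [-0.99217437, -0.00301211, -0.12482369],
       [ 0.12484068, -0.00633143, -0.9921566 ]]), 't': array([-0.01253191,  0.61996751,  1.20662118])}
```

View pics/scene0.png

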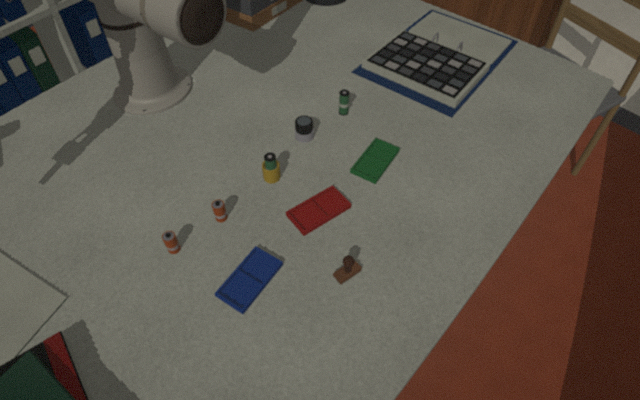

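View pics/top0.png

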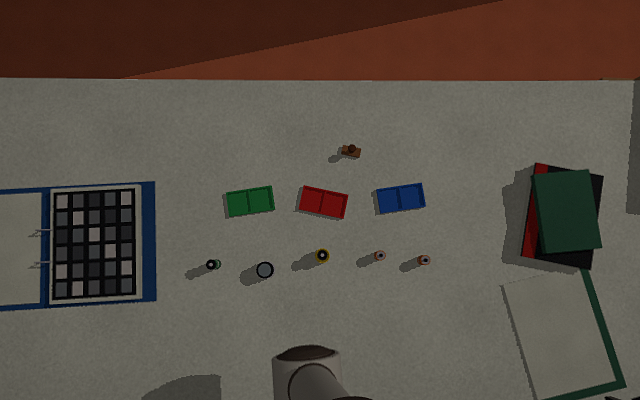

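Run:
```python
import cv2
t=cv2.imread("pics/top0.png");
cv2.imwrite("pics/tc1.png",cv2.resize(t[175:295,180:310],None,fx=6,fy=4.9 if 0 else 6,interpolation=cv2.INTER_CUBIC)[:,:780][:600] if 0 else cv2.resize(t[175:275,180:310],None,fx=6,fy=6,interpolation=cv2.INTER_CUBIC))
cv2.imwrite("pics/tc2.png",cv2.resize(t[175:275,305:435],None,fx=6,fy=6,interpolation=cv2.INTER_CUBIC))
s=cv2.imread("pics/scene0.png");
cv2.imwrite("pics/sc1.png",cv2.resize(s[80:260,150:410],None,fx=3,fy=3,interpolation=cv2.INTER_CUBIC))
```

```text
(no output)
```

View pics/tc1.png

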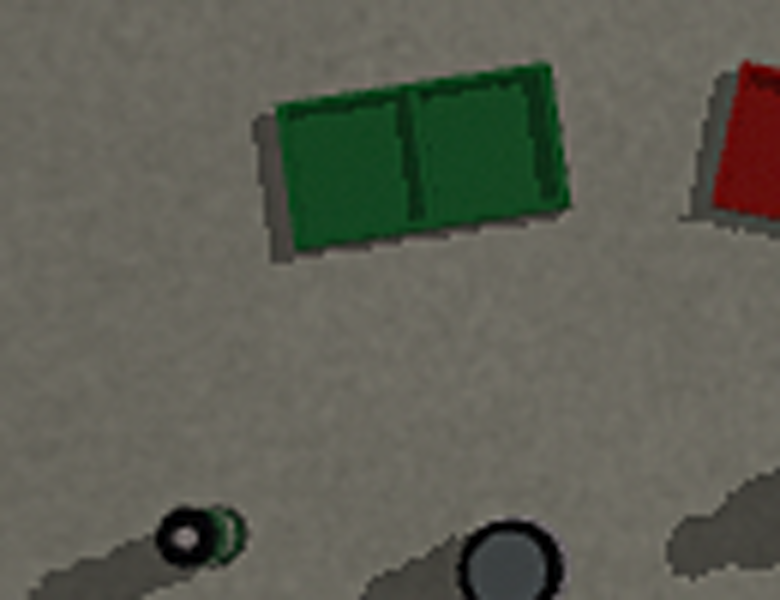

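View pics/tc2.png

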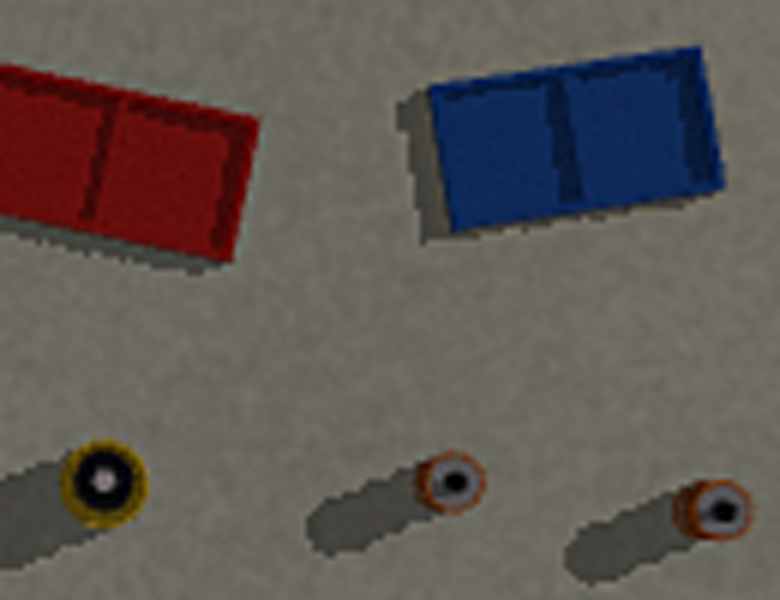

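View pics/sc1.png

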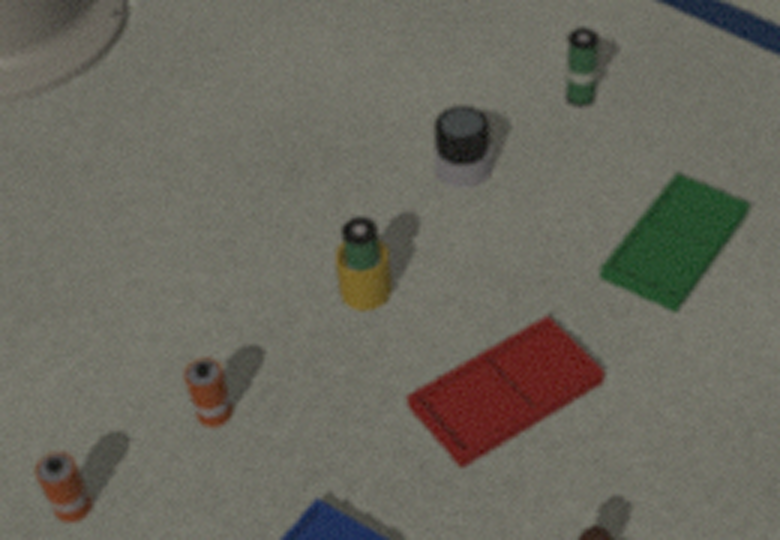

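```bash
cat > h.py <<'E'
import numpy as np, cv2
from bench import imaging
def ray(name,uv,z,cal=None):
    c=cal or imaging.get_calibration(name)
    p=cv2.undistortPoints(np.array(uv,float).reshape(-1,1,2),c["K"],c["D"]).reshape(-1,2)
    C=-c["R"].T@c["t"]; d=np.c_[p,np.ones(len(p))]@c["R"]
    return C+d*((z-C[2])/d[:,2])[:,None]
def crop(u,x0,y0,f=6): return (np.array(u,float)+.5)/f-.5+[x0,y0]
E
python3 - <<'E'
from h import *
np.set_printoptions(precision=4,suppress=True)
o1,o2=(180,175),(305,175)
for n,u,o,z in[("rollb",(185,536),o1,.062),("loupe",(510,567),o1,.048),("rolla",(104,481),o2,.065),("can",(105,484),o2,.04),("casL",(456,482),o2,.049),("casR",(723,511),o2,.049)]:
    print(n,ray("top",crop([u],*o),z)[0])
sc=lambda u:crop(u,150,80,3)
print("scene",{n:ray("scene",sc([u]),z)[0] for n,u,z in[("rollb",(583,38),.062),("rolla",(359,231),.065),("casL",(204,370),.049),("casR",(55,465),.049),("loupe",(464,122),.048)]})
G=crop([(277,103),(549,63),(572,208),(297,250)],*o1)
B=crop([(430,86),(700,46),(725,188),(452,232)],*o2)
R=np.r_[crop([(743,62)],*o1),crop([(259,117),(233,262)],*o2),crop([(713,208)],*o1)]
for n,P in(("G",G),("B",B),("R",R)):
    w=ray("top",P,.012);c=w.mean(0); l=(w[0]+w[3]-w[1]-w[2])/2; s=(w[0]+w[1]-w[2]-w[3])/2
    y=l/np.linalg.norm(l); print(n,c,"yaw y axis",np.degrees(np.arctan2(-y[0],y[1])),np.linalg.norm(l),np.linalg.norm(s),"bays",c+.029*y,c-.029*y)
from bench import observe
from scipy.spatial.transform import Rotation as Ro
s=observe();print(Ro.from_rotvec(s["tool_rot"]).as_matrix())
E
```

```text
rollb [0.4543 0.2614 0.062 ]
loupe [0.4416 0.1301 0.048 ]
rolla [ 0.477  -0.0119  0.065 ]
can [ 0.476  -0.0125  0.04  ]
casL [ 0.4771 -0.1583  0.049 ]
casR [ 0.4656 -0.2688  0.049 ]
scene {'rollb': array([0.4555, 0.2618, 0.062 ]), 'rolla': array([ 0.4788, -0.0118,  0.065 ]), 'casL': array([ 0.4807, -0.1574,  0.049 ]), 'casR': array([ 0.4684, -0.2688,  0.049 ]), 'loupe': array([0.4421, 0.1345, 0.048 ])}
G [0.6171 0.1743 0.012 ] yaw y axis 8.797890813876274 0.11924982472292103 0.06455802048742883 bays [0.6127 0.203  0.012 ] [0.6216 0.1456 0.012 ]
B [ 0.6262 -0.2174  0.012 ] yaw y axis 9.01143021934898 0.11967811361158277 0.06367973708330378 bays [ 0.6216 -0.1888  0.012 ] [ 0.6307 -0.246   0.012 ]
R [ 0.615  -0.0155  0.012 ] yaw y axis -11.405544992016567 0.118657855293342 0.06473416603558556 bays [0.6207 0.013  0.012 ] [ 0.6092 -0.0439  0.012 ]
[[-0.0002  0.9577  0.2877]
 [ 0.0017  0.2877 -0.9577]
 [-1.      0.0003 -0.0017]]
```

servo_tool:
  plan:
    - [[8.36, 0, 0], [0, 0, 0], 0.3]
    - [[8.36, 0, 0], [0, 0, 0], 0.3]
    - [[0, 0, 0], [0, 0, 0], 0.3]
    - [[0, 0, 0], [0, 2.6, -4.5], 0.3]
    - [[0, 0, 0], [0, 2.6, -4.5], 0.3]
    - [[0, 0, 0], [0, 2.6, -4.5], 0.3]
    - [[0, 0, 0], [0, 2.6, -4.5], 0.3]
    - [[0, 0, 0], [0, 2.6, -4.5], 0.3]
    - [[0, 0, 0], [0, 2.6, -4.5], 0.3]
    - [[0, 0, 0], [0, 2.6, -4.5], 0.3]
    - [[0, 0, 0], [0, 2.6, -4.5], 0.3]
    - [[0, 0, 0], [0, 2.6, -4.5], 0.3]
    - [[0, 0, 0], [0, 2.6, -4.5], 0.3]
    - [[0, 0, 0], [0, 2.6, -4.5], 0.3]
    - [[0, 0, 0], [0, 2.7, -4.3], 0.3]
    - [[0, 0, 0], [0, 0, 0], 0.3]
    - [[0, 0, 0], [0, 0, 0], 0.3]
  squeeze: 12

```text
t: 2.22
eef_pos: [0.4781, -0.0129, 0.2333]
tool_rot: [1.207, 1.211, -1.208]
force: [0.2, -0.1, -0.6]
grip_width: 0.699
```

```bash
cat >> h.py <<'E'
def st():
    from bench import observe
    from scipy.spatial.transform import Rotation as Ro
    np.set_printoptions(precision=4,suppress=True)
    s=observe(); print("t",s["t"],"pos",s["eef_pos"],"q",s["qpos"],"F",s["force"],"w",s["grip_width"]); print(Ro.from_rotvec(s["tool_rot"]).as_matrix())
E
python3 - <<'E'
from h import *
st()
c=imaging.get_calibration("wrist");print(c)
cv2.imwrite("pics/w1.png",imaging.capture("wrist")[:,:,::-1])
E
```

```text
t 2.225 pos [ 0.4781 -0.0129  0.2333] q [-0.28   -0.097   1.8589 -0.0005  1.3804  1.2888] F [ 0.2163 -0.0678 -0.5745] w 0.6992969111297498
[[-0.0008  1.      0.002 ]
 [-0.0003  0.002  -1.    ]
 [-1.     -0.0008  0.0003]]
{'K': array([[321.8856,   0.    , 318.5383],
       [  0.    , 321.8856, 194.6763],
       [  0.    ,   0.    ,   1.    ]]), 'D': array([0.0008, 0.    , 0.    , 0.    , 0.    ]), 'R': array([[ 0.0023, -1.    ,  0.0015],
       [-0.9629, -0.0018,  0.2699],
       [-0.2699, -0.002 , -0.9629]]), 't': array([-0.014 ,  0.4296,  0.5192])}
```

View pics/w1.png

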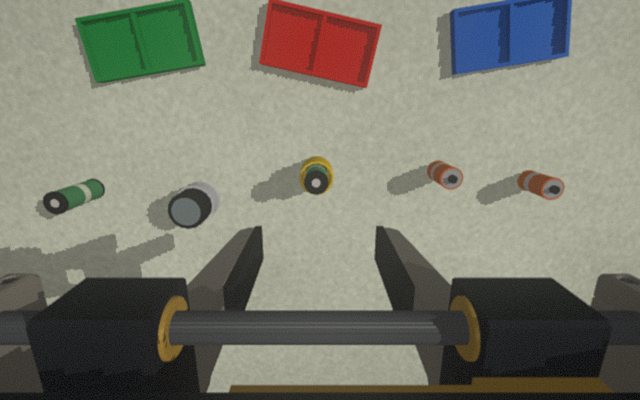

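Run:
```python
from h import *
np.set_printoptions(precision=4,suppress=True)
for n,u,z in[("rolla",(316,182),.065),("rollb",(55,203),.062),("casL",(452,179),.049),("casR",(556,189),.049)]+[(k,p,.012) for k,P in dict(G=[(77,20),(188,0),(205,65),(95,83)],R=[(268,-1),(381,24),(365,88),(259,63)],B=[(451,11),(571,-4),(570,55),(453,75)]).items() for p in P]:
    print(n,ray("wrist",[u],z)[0])
```

```text
rolla [ 0.4777 -0.0107  0.065 ]
rollb [0.4544 0.2621 0.062 ]
casL [ 0.4773 -0.1557  0.049 ]
casR [ 0.4663 -0.2689  0.049 ]
G [0.6382 0.2381 0.012 ]
G [0.6568 0.1207 0.012 ]
G [0.5946 0.1092 0.012 ]
G [0.5761 0.231  0.012 ]
R [0.6578 0.0386 0.012 ]
R [ 0.6348 -0.0785  0.012 ]
R [ 0.5712 -0.0643  0.012 ]
R [0.5967 0.0509 0.012 ]
B [ 0.647  -0.1503  0.012 ]
B [ 0.6608 -0.2717  0.012 ]
B [ 0.6049 -0.2825  0.012 ]
B [ 0.5847 -0.1595  0.012 ]
```

servo_tool:
  plan:
    - [[0, 0, 0], [4, 0, -0.1], 0.3]
    - [[0, 0, 0], [4, 0, 0], 0.3]
    - [[0, 0, 0], [4, 0, 0], 0.4]
    - [[0, 0, 0], [3, 0, 0], 0.5]
    - [[0, 0, 0], [1.9, 0, 0], 0.5]
    - [[0, 0, 0], [0, 0, 0], 0.6]
    - [[0, 0, 0], [0, 0, 0], 1]
    - [[0, 0, 0], [0, 0, 0], 1]
    - [[0, 0, 0], [0, 0, 0], 1]
    - [[0, 0, 0], [0, 0, 0], 1]
    - [[0, 0, 0], [0, 0, 0], 1]
  squeeze: 15

```text
t: 3.65
eef_pos: [0.4793, -0.012, 0.0656]
tool_rot: [1.209, 1.207, -1.208]
force: [-1.0, -0.6, 5.6]
grip_width: 0.265
```

Run:
```python
from h import *
st()
cv2.imwrite("pics/w2.png",imaging.capture("wrist")[:,:,::-1])
```

```text
t 3.65 pos [ 0.4793 -0.012   0.0656] q [-0.2776  0.1203  2.0012 -0.0003  1.0181  1.2931] F [-0.9752 -0.6202  5.5933] w 0.26535242009887366
[[ 0.0019  1.      0.0002]
 [-0.0008  0.0002 -1.    ]
 [-1.      0.0019  0.0008]]
```

View pics/w2.png

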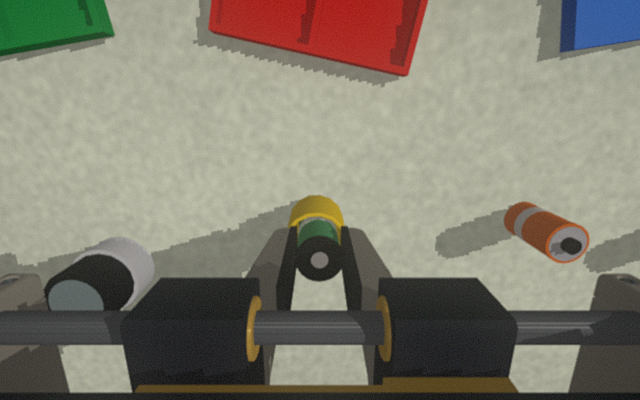

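servo_tool:
  plan:
    - [[0, 0, 0], [-0.5, 0, 0], 1]
    - [[0, 0, 0], [-1.5, 0, 0], 1]
    - [[0, 0, 0], [-2, 0, 0], 1]
    - [[0, 0, 0], [-2.5, 0, 0], 1]
    - [[0, 0, 0], [-2.5, 0, 0], 1]
    - [[0, 0, 0], [-2, 0, 0], 1]
    - [[0, 0, 0], [0, 0, 0], 1]

```text
t: 4.58
eef_pos: [0.4796, -0.0119, 0.1768]
tool_rot: [1.21, 1.205, -1.207]
force: [-0.1, 0.5, -1.7]
grip_width: 0.269
```

Run:
```python
from h import *
st()
cv2.imwrite("pics/w3.png",imaging.capture("wrist")[:,:,::-1])
```

```text
t 4.575 pos [ 0.4796 -0.0119  0.1768] q [-0.2775 -0.0432  1.9234  0.0001  1.2572  1.2931] F [-0.0607  0.523  -1.6655] w 0.26941792161506295
[[ 0.0041  1.      0.0001]
 [-0.0011  0.0001 -1.    ]
 [-1.      0.0041  0.0011]]
```

View pics/w3.png

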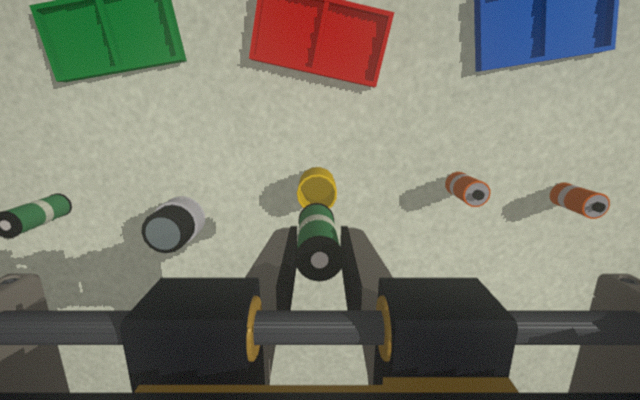

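servo_tool:
  plan:
    - [[0, 0, 0], [0, 1, 1.8], 1]
    - [[0, 0, 0], [0, 2.5, 3.9], 1]
    - [[0, 0, 0], [0, 2.5, 3.9], 1]
    - [[0, 0, 0], [0, 2.5, 3.9], 1]
    - [[0, 0, 0], [0, 2.5, 3.9], 1]
    - [[0, 0, 0], [0, 2.5, 3.9], 1]
    - [[0, 0, 0], [0, 1.6, 2.1], 1]
    - [[0, 0, 0], [3, 0, 0], 1]
    - [[0, 0, 0], [3, 0, 0], 1]
    - [[0, 0, 0], [2.5, 0, 0], 1]
    - [[0, 0, 0], [0.8, 0, 0], 1]
    - [[0, 0, 0], [0, 0, 0], 1]
    - [[0, 0, 0], [0, 0, 0], 1]

```text
t: 6.25
eef_pos: [0.6302, -0.2464, 0.0829]
tool_rot: [1.209, 1.207, -1.208]
force: [0.1, 0.1, -0.6]
grip_width: 0.267
```

Run:
```python
from h import *
st()
cv2.imwrite("pics/w4.png",imaging.capture("wrist")[:,:,::-1])
s=imaging.capture("scene")[:,:,::-1]
cv2.imwrite("pics/s4.png",cv2.resize(s[200:340,180:380],None,fx=4,fy=4,interpolation=cv2.INTER_CUBIC))
```

```text
t 6.25 pos [ 0.6302 -0.2464  0.0829] q [-0.5509  0.5532  1.4048 -0.      1.1814  1.02  ] F [ 0.0932  0.094  -0.5789] w 0.26653163075343606
[[ 0.0019  1.     -0.0001]
 [-0.0012 -0.0001 -1.    ]
 [-1.      0.0019  0.0012]]
```

View pics/w4.png

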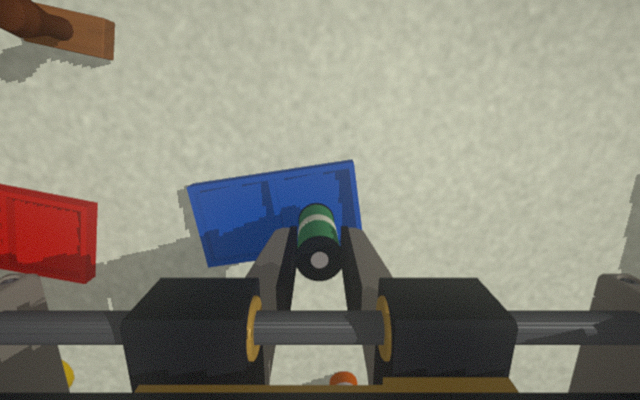

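View pics/s4.png

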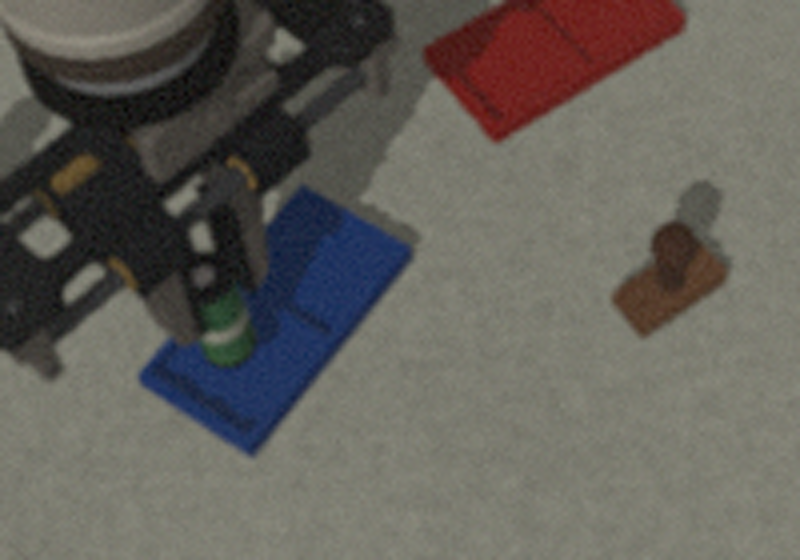

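servo_tool:
  plan:
    - [[0, 0, 0], [0.8, 0, 0], 1]
    - [[0, 0, 0], [0.6, 0, 0], 1]
    - [[0, 0, 0], [0.2, 0, 0], 1]
    - [[0, 0, 0], [0, 0, 0], 1]
    - [[0, 0, 0], [0, 0, 0], 1]

```text
t: 6.98
eef_pos: [0.6298, -0.2452, 0.0665]
tool_rot: [1.21, 1.209, -1.208]
force: [-1.5, 2.3, 5.2]
grip_width: 0.267
```

servo_tool:
  plan:
    - [[0, 0, 0], [0, 0, 0], 0.68]
    - [[0, 0, 0], [0, 0, 0], 0.6]
    - [[0, 0, 0], [0, 0, 0], 0.55]
    - [[0, 0, 0], [0, 0, 0], 0.55]
    - [[0, 0, 0], [-2, 0, 0], 0.55]
    - [[0, 0, 0], [-4, 0, 0], 0.55]
    - [[0, 0, 0], [-4, 0, 0], 0.55]
    - [[0, 0, 0], [-1, 0, 0], 0.4]
    - [[0, 0, 0], [0, 0, 0], 0.4]

```text
t: 8.1
eef_pos: [0.6296, -0.2458, 0.1762]
tool_rot: [1.209, 1.208, -1.209]
force: [-0.9, 0.1, -0.6]
grip_width: 0.6
```

Run:
```python
from h import *
st()
cv2.imwrite("pics/w5.png",imaging.capture("wrist")[:,:,::-1])
```

```text
t 8.1 pos [ 0.6296 -0.2458  0.1762] q [-0.5506  0.4572  1.3435  0.      1.3396  1.0202] F [-0.8797  0.0535 -0.6431] w 0.5998172582601667
[[ 0.0011  1.      0.    ]
 [-0.0007  0.     -1.    ]
 [-1.      0.0011  0.0007]]
```

View pics/w5.png

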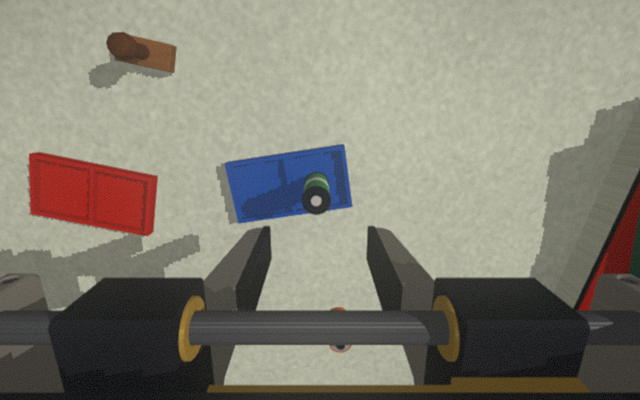

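servo_tool:
  plan:
    - [[0, 0, 0], [0, -0.6, -1.8], 0.4]
    - [[0, 0, 0], [0, -1.6, -4.7], 0.4]
    - [[0, 0, 0], [0, -1.6, -4.7], 0.4]
    - [[0, 0, 0], [0, -1.6, -4.7], 0.4]
    - [[0, 0, 0], [0, -1.6, -4.7], 0.4]
    - [[0, 0, 0], [0, -1.6, -4.7], 0.4]
    - [[0, 0, 0], [0, -1.6, -4.7], 0.4]
    - [[0, 0, 0], [0, -1.6, -4.7], 0.4]
    - [[0, 0, 0], [0, -1.6, -4.7], 0.4]
    - [[0, 0, 0], [0, -1.6, -4.7], 0.4]
    - [[0, 0, 0], [0, -1.6, -4.7], 0.4]
    - [[0, 0, 0], [0, -0.9, -2.0], 0.4]
    - [[0, 0, 0], [0, 0, 0], 0.4]
    - [[0, 0, 0], [0, 0, 0], 0.4]

```text
t: 9.9
eef_pos: [0.4542, 0.2614, 0.1745]
tool_rot: [1.208, 1.21, -1.211]
force: [0.5, -0.8, 0.8]
grip_width: 0.604
```

Run:
```python
from h import *
st()
cv2.imwrite("pics/w6.png",imaging.capture("wrist")[:,:,::-1])
```

```text
t 9.9 pos [0.4542 0.2614 0.1745] q [ 0.2916  0.0815  1.8015 -0.0005  1.2606  1.8631] F [ 0.4964 -0.8453  0.8253] w 0.6036136084252792
[[-0.0018  1.     -0.0005]
 [-0.001  -0.0005 -1.    ]
 [-1.     -0.0018  0.001 ]]
```

View pics/w6.png

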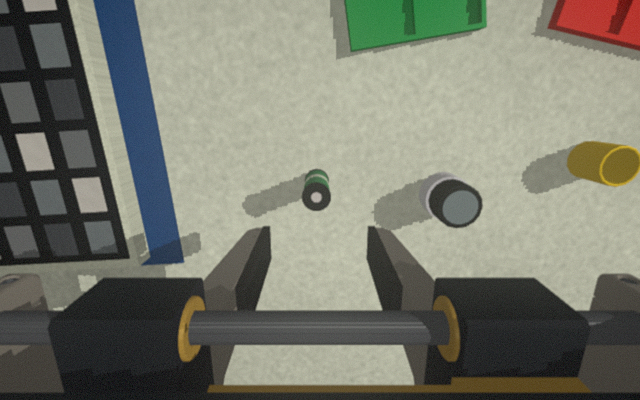

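servo_tool:
  plan:
    - [[0, 0, 0], [2, 0, 0], 0.4]
    - [[0, 0, 0], [4, 0, 0], 0.4]
    - [[0, 0, 0], [4, 0, 0], 0.4]
    - [[0, 0, 0], [2.4, 0, 0], 0.4]
    - [[0, 0, 0], [0.8, 0, 0], 0.4]
    - [[0, 0, 0], [0, 0, 0], 0.6]
    - [[0, 0, 0], [0, 0, 0], 1]
    - [[0, 0, 0], [0, 0, 0], 1]
    - [[0, 0, 0], [0, 0, 0], 1]
    - [[0, 0, 0], [0, 0, 0], 1]
    - [[0, 0, 0], [-1, 0, 0], 1]
    - [[0, 0, 0], [-3, 0, 0], 1]
    - [[0, 0, 0], [-4, 0, 0], 1]
    - [[0, 0, 0], [-4, 0, 0], 1]
    - [[0, 0, 0], [-2, 0, 0], 1]
    - [[0, 0, 0], [0, 0, 0], 1]
    - [[0, 0, 0], [0, 0, 0], 1]

```text
t: 12.08
eef_pos: [0.4536, 0.2621, 0.1824]
tool_rot: [1.208, 1.21, -1.211]
force: [0.4, 0.0, -1.1]
grip_width: 0.27
```

Run:
```python
from h import *
st()
cv2.imwrite("pics/w7.png",imaging.capture("wrist")[:,:,::-1])
```

```text
t 12.075 pos [0.4536 0.2621 0.1824] q [ 0.293   0.0728  1.7943 -0.      1.2766  1.8638] F [ 0.399  0.038 -1.138] w 0.2703312399082196
[[-0.0021  1.      0.    ]
 [-0.0006  0.     -1.    ]
 [-1.     -0.0021  0.0006]]
```

View pics/w7.png

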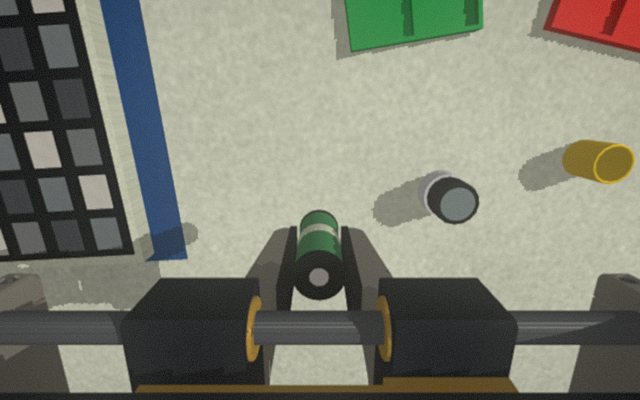

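servo_tool:
  plan:
    - [[0, 0, 0], [0, 0.6, 1.6], 1]
    - [[0, 0, 0], [0, 1.7, 4.6], 1]
    - [[0, 0, 0], [0, 1.7, 4.6], 1]
    - [[0, 0, 0], [0, 1.7, 4.6], 1]
    - [[0, 0, 0], [0, 1.7, 4.6], 1]
    - [[0, 0, 0], [0, 1.7, 4.6], 1]
    - [[0, 0, 0], [0, 1.7, 4.6], 1]
    - [[0, 0, 0], [0, 1.7, 4.6], 1]
    - [[0, 0, 0], [0, 1.7, 4.6], 1]
    - [[0, 0, 0], [0, 1.7, 4.6], 1]
    - [[0, 0, 0], [0, 0.9, 2.0], 1]
    - [[0, 0, 0], [2, 0, 0], 1]
    - [[0, 0, 0], [4, 0, 0], 1]
    - [[0, 0, 0], [4, 0, 0], 1]
    - [[0, 0, 0], [2, 0, 0], 1]
    - [[0, 0, 0], [0, 0, 0], 1]
    - [[0, 0, 0], [0, 0, 0], 1]

```text
t: 14.25
eef_pos: [0.6234, -0.188, 0.0653]
tool_rot: [1.209, 1.207, -1.208]
force: [-0.7, 0.6, -0.0]
grip_width: 0.264
```

Run:
```python
from h import *
st()
cv2.imwrite("pics/w8.png",imaging.capture("wrist")[:,:,::-1])
```

```text
t 14.25 pos [ 0.6234 -0.188   0.0653] q [-0.4781  0.5162  1.4964  0.      1.1262  1.0924] F [-0.6662  0.6286 -0.0495] w 0.26437514026482845
[[ 0.0025  1.      0.0003]
 [-0.0012  0.0003 -1.    ]
 [-1.      0.0025  0.0012]]
```

View pics/w8.png

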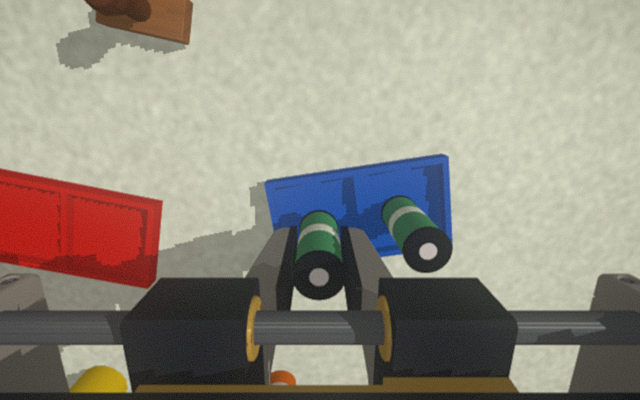

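servo_tool:
  plan:
    - [[0, 0, 0], [0.9, 0, 0], 1]
    - [[0, 0, 0], [0.6, 0, 0], 1]
    - [[0, 0, 0], [0.2, 0, 0], 1]
    - [[0, 0, 0], [0.1, 0, 0], 1]
    - [[0, 0, 0], [0, 0, 0], 1]
    - [[0, 0, 0], [0, 0, 0], 1]

```text
t: 15.05
eef_pos: [0.6229, -0.1878, 0.0482]
tool_rot: [1.209, 1.209, -1.209]
force: [-5.2, 2.3, 14.0]
grip_width: 0.269
```

servo_tool:
  plan:
    - [[0, 0, 0], [-0.15, 0, 0], 1]
    - [[0, 0, 0], [0, 0, 0], 0.68]
    - [[0, 0, 0], [0, 0, 0], 0.62]
    - [[0, 0, 0], [0, 0, 0], 0.57]
    - [[0, 0, 0], [0, 0, 0], 0.57]
    - [[0, 0, 0], [-2, 0, 0], 0.57]
    - [[0, 0, 0], [-4, 0, 0], 0.57]
    - [[0, 0, 0], [-4, 0, 0], 0.57]
    - [[0, 0, 0], [-3, 0, 0], 0.4]
    - [[0, 0, 0], [0, 0, 0], 0.4]

```text
t: 16.3
eef_pos: [0.6245, -0.1887, 0.1819]
tool_rot: [1.21, 1.201, -1.206]
force: [0.5, -0.3, -0.8]
grip_width: 0.595
```

Run:
```python
from h import *
st()
cv2.imwrite("pics/w9.png",imaging.capture("wrist")[:,:,::-1])
```

```text
t 16.3 pos [ 0.6245 -0.1887  0.1819] q [-0.4783  0.3884  1.4229  0.      1.322   1.0924] F [ 0.4955 -0.2526 -0.7881] w 0.5953454273717478
[[ 0.0073  1.      0.0001]
 [-0.0038  0.0001 -1.    ]
 [-1.      0.0073  0.0038]]
```

View pics/w9.png

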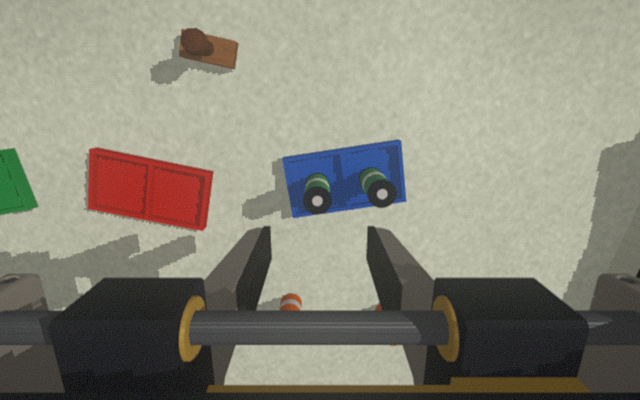

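servo_tool:
  plan:
    - [[0, 0, 0], [0, -1.8, 0.9], 0.4]
    - [[0, 0, 0], [0, -4, 2], 0.4]
    - [[0, 0, 0], [0, -4, 2], 0.4]
    - [[0, 0, 0], [0, -4, 2], 0.4]
    - [[0, 0, 0], [0, -1.9, 1.1], 0.4]
    - [[0, 0, 0], [0, 0, 0], 0.4]
    - [[0, 0, 0], [0, 0, 0], 0.4]

```text
t: 17.23
eef_pos: [0.4655, -0.267, 0.1762]
tool_rot: [1.21, 1.211, -1.209]
force: [0.1, -0.5, 1.2]
grip_width: 0.6
```

Run:
```python
from h import *
st()
cv2.imwrite("pics/w10.png",imaging.capture("wrist")[:,:,::-1])
```

```text
t 17.225 pos [ 0.4655 -0.267   0.1762] q [-0.7463  0.1117  1.7654  0.0005  1.266   0.8242] F [ 0.1411 -0.5283  1.2131] w 0.6003663836535219
[[-0.0008  1.      0.0001]
 [ 0.0013  0.0001 -1.    ]
 [-1.     -0.0008 -0.0013]]
```

View pics/w10.png

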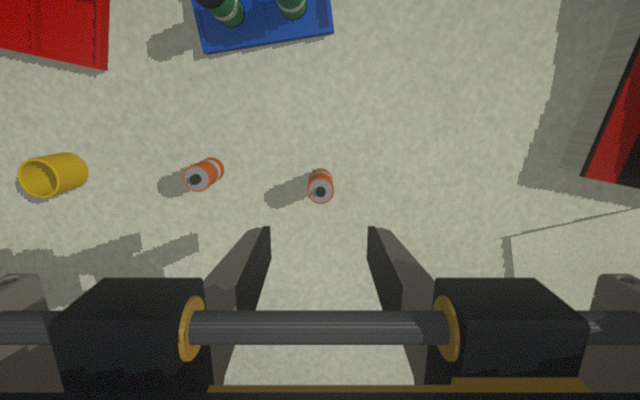

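servo_tool:
  plan:
    - [[0, 0, 0], [2, 0.1, 0.1], 0.4]
    - [[0, 0, 0], [4, 0, 0], 0.4]
    - [[0, 0, 0], [4, 0, 0], 0.4]
    - [[0, 0, 0], [3, 0, 0], 0.4]
    - [[0, 0, 0], [1.2, 0, 0], 0.4]
    - [[0, 0, 0], [0, 0, 0], 0.6]
    - [[0, 0, 0], [0, 0, 0], 1]
    - [[0, 0, 0], [0, 0, 0], 1]
    - [[0, 0, 0], [0, 0, 0], 1]
    - [[0, 0, 0], [0, 0, 0], 1]
    - [[0, 0, 0], [-1, 0, 0], 1]
    - [[0, 0, 0], [-3, 0, 0], 1]
    - [[0, 0, 0], [-4, 0, 0], 1]
    - [[0, 0, 0], [-4, 0, 0], 1]
    - [[0, 0, 0], [-2, 0, 0], 1]
    - [[0, 0, 0], [0, 0, 0], 1]
    - [[0, 0, 0], [0, 0, 0], 1]

```text
t: 19.4
eef_pos: [0.4657, -0.2681, 0.1739]
tool_rot: [1.21, 1.211, -1.21]
force: [-0.7, -0.4, 0.1]
grip_width: 0.269
```

Run:
```python
from h import *
st()
cv2.imwrite("pics/w11.png",imaging.capture("wrist")[:,:,::-1])
```

```text
t 19.4 pos [ 0.4657 -0.2681  0.1739] q [-0.7474  0.1166  1.7649 -0.0001  1.2622  0.8235] F [-0.6513 -0.3787  0.1109] w 0.26865932703295414
[[-0.0016  1.     -0.0001]
 [ 0.0014 -0.0001 -1.    ]
 [-1.     -0.0016 -0.0014]]
```

View pics/w11.png

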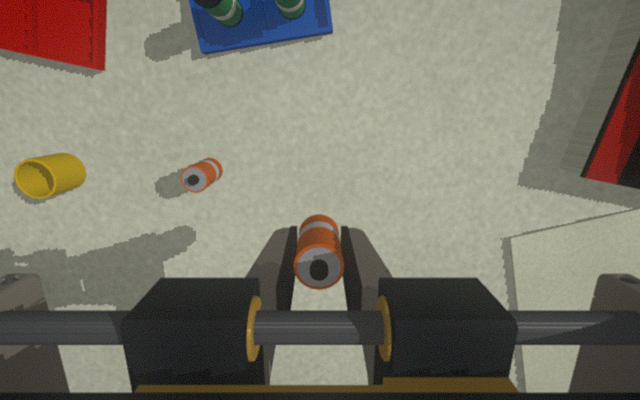

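servo_tool:
  plan:
    - [[0, 0, 0], [0, 0.7, -2.2], 1]
    - [[0, 0, 0], [0, 1.4, -4.7], 1]
    - [[0, 0, 0], [0, 1.4, -4.7], 1]
    - [[0, 0, 0], [0, 1.4, -4.7], 1]
    - [[0, 0, 0], [0, 1.4, -4.7], 1]
    - [[0, 0, 0], [0, 1.4, -4.7], 1]
    - [[0, 0, 0], [0, 1.4, -4.7], 1]
    - [[0, 0, 0], [0, 1.4, -4.7], 1]
    - [[0, 0, 0], [0, 1.4, -4.7], 1]
    - [[0, 0, 0], [0, 1.4, -4.7], 1]
    - [[0, 0, 0], [0, 1.4, -2.6], 1]
    - [[0, 0, 0], [2, 0, 0], 1]
    - [[0, 0, 0], [4, 0, 0], 1]
    - [[0, 0, 0], [4, 0, 0], 1]
    - [[0, 0, 0], [1.9, 0, 0], 1]
    - [[0, 0, 0], [0, 0, 0], 1]
    - [[0, 0, 0], [0, 0, 0], 1]

```text
t: 21.58
eef_pos: [0.6146, 0.2022, 0.0577]
tool_rot: [1.211, 1.207, -1.207]
force: [1.1, 1.1, -0.4]
grip_width: 0.267
```

Run:
```python
from h import *
st()
cv2.imwrite("pics/w12.png",imaging.capture("wrist")[:,:,::-1])
```

```text
t 21.575 pos [0.6146 0.2022 0.0577] q [ 0.1314  0.517   1.5123 -0.0001  1.1097  1.7025] F [ 1.1155  1.1382 -0.436 ] w 0.2665337491515608
[[ 0.0026  1.     -0.0003]
 [ 0.0003 -0.0003 -1.    ]
 [-1.      0.0026 -0.0003]]
```

View pics/w12.png

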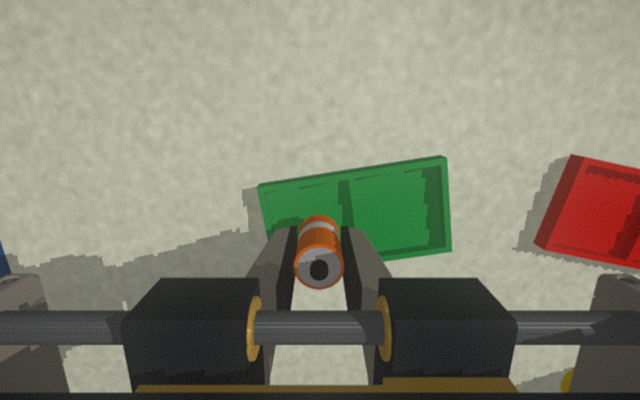

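servo_tool:
  plan:
    - [[0, 0, 0], [0.9, 0, 0], 1]
    - [[0, 0, 0], [0.6, 0, 0], 1]
    - [[0, 0, 0], [0.2, 0, 0], 1]
    - [[0, 0, 0], [0, 0, 0], 1]
    - [[0, 0, 0], [0, 0, 0], 1]

```text
t: 22.25
eef_pos: [0.6136, 0.2024, 0.0403]
tool_rot: [1.209, 1.209, -1.209]
force: [-3.1, -0.0, 7.5]
grip_width: 0.266
```

Contact at 7.5 N. Release and rise.

servo_tool:
  plan:
    - [[0, 0, 0], [-0.1, 0, 0], 1]
    - [[0, 0, 0], [0, 0, 0], 0.68]
    - [[0, 0, 0], [0, 0, 0], 0.62]
    - [[0, 0, 0], [0, 0, 0], 0.57]
    - [[0, 0, 0], [0, 0, 0], 0.57]
    - [[0, 0, 0], [-2, 0, 0], 0.57]
    - [[0, 0, 0], [-4, 0, 0], 0.57]
    - [[0, 0, 0], [-4, 0, 0], 0.57]
    - [[0, 0, 0], [-3.4, 0, 0], 0.4]
    - [[0, 0, 0], [0, 0, 0], 0.4]
    - [[0, 0, 0], [0, 0, 0], 0.4]

```text
t: 23.62
eef_pos: [0.613, 0.2023, 0.1738]
tool_rot: [1.209, 1.21, -1.21]
force: [-0.2, 0.1, -0.9]
grip_width: 0.599
```

Run:
```python
from h import *
st()
cv2.imwrite("pics/w13.png",imaging.capture("wrist")[:,:,::-1])
```

```text
t 23.625 pos [0.613  0.2023 0.1738] q [ 0.1319  0.3847  1.4442 -0.      1.3133  1.7027] F [-0.2324  0.0949 -0.9248] w 0.5994110742643093
[[-0.0006  1.     -0.    ]
 [-0.0001 -0.     -1.    ]
 [-1.     -0.0006  0.0001]]
```

View pics/w13.png

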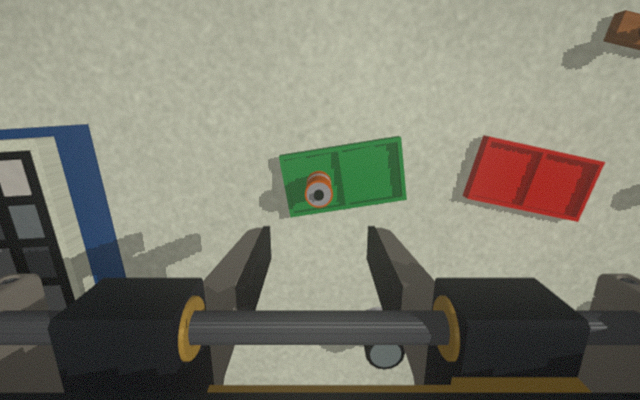

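servo_tool:
  plan:
    - [[0, 0, 0], [0, -0.6, 1.6], 0.4]
    - [[0, 0, 0], [0, -1.7, 4.6], 0.4]
    - [[0, 0, 0], [0, -1.7, 4.6], 0.4]
    - [[0, 0, 0], [0, -1.7, 4.6], 0.4]
    - [[0, 0, 0], [0, -1.7, 4.6], 0.4]
    - [[0, 0, 0], [0, -1.7, 4.6], 0.4]
    - [[0, 0, 0], [0, -1.7, 4.6], 0.4]
    - [[0, 0, 0], [0, -1.7, 4.6], 0.4]
    - [[0, 0, 0], [0, -1.0, 2.1], 0.4]
    - [[0, 0, 0], [0, 0, 0], 0.4]
    - [[0, 0, 0], [0, 0, 0], 0.4]

```text
t: 25.05
eef_pos: [0.478, -0.1561, 0.1736]
tool_rot: [1.21, 1.21, -1.209]
force: [0.1, -0.6, 0.1]
grip_width: 0.601
```

Run:
```python
from h import *
st()
cv2.imwrite("pics/w14.png",imaging.capture("wrist")[:,:,::-1])
```

```text
t 25.05 pos [ 0.478  -0.1561  0.1736] q [-0.5566  0.0265  1.8608  0.0003  1.2554  1.0142] F [ 0.1341 -0.58    0.0868] w 0.6011700406463105
[[-0.0008  1.     -0.0001]
 [ 0.0009 -0.0001 -1.    ]
 [-1.     -0.0008 -0.0009]]
```

View pics/w14.png

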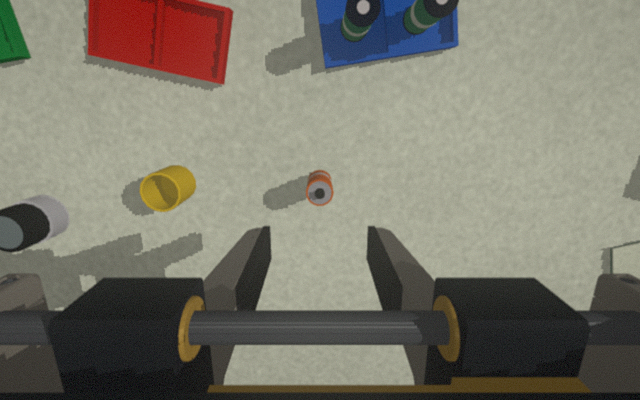

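Cassette centred at (319,192). Grasp it.

servo_tool:
  plan:
    - [[0, 0, 0], [2, 0, 0], 0.4]
    - [[0, 0, 0], [4, 0, 0], 0.4]
    - [[0, 0, 0], [4, 0, 0], 0.4]
    - [[0, 0, 0], [2.8, 0, 0], 0.4]
    - [[0, 0, 0], [1.2, 0, 0], 0.4]
    - [[0, 0, 0], [0, 0, 0], 0.6]
    - [[0, 0, 0], [0, 0, 0], 1]
    - [[0, 0, 0], [0, 0, 0], 1]
    - [[0, 0, 0], [0, 0, 0], 1]
    - [[0, 0, 0], [0, 0, 0], 1]
    - [[0, 0, 0], [-1, 0, 0], 1]
    - [[0, 0, 0], [-3, 0, 0], 1]
    - [[0, 0, 0], [-4, 0, 0], 1]
    - [[0, 0, 0], [-4, 0, 0], 1]
    - [[0, 0, 0], [-2, 0, 0], 1]
    - [[0, 0, 0], [0, 0, 0], 1]
    - [[0, 0, 0], [0, 0, 0], 1]

```text
t: 27.22
eef_pos: [0.4777, -0.1563, 0.173]
tool_rot: [1.209, 1.211, -1.21]
force: [-0.9, -0.5, -1.1]
grip_width: 0.27
```

Run:
```python
from h import *
st()
cv2.imwrite("pics/w15.png",imaging.capture("wrist")[:,:,::-1])
```

```text
t 27.225 pos [ 0.4777 -0.1563  0.173 ] q [-0.5571  0.0272  1.8613 -0.      1.255   1.0138] F [-0.9465 -0.5272 -1.098 ] w 0.2702130630891023
[[-0.0017  1.     -0.0001]
 [ 0.001  -0.0001 -1.    ]
 [-1.     -0.0017 -0.001 ]]
```

View pics/w15.png

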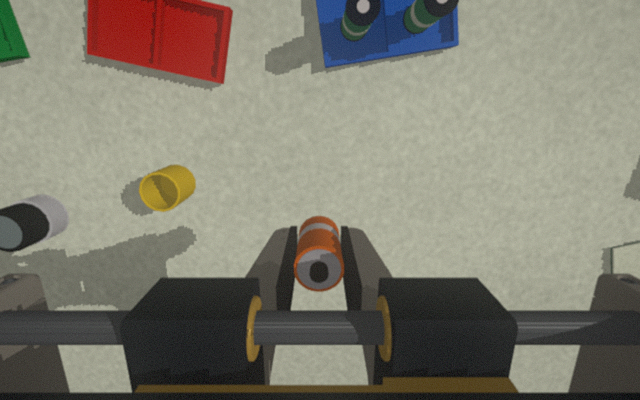

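servo_tool:
  plan:
    - [[0, 0, 0], [0, 0.8, -1.6], 1]
    - [[0, 0, 0], [0, 2, -4.4], 1]
    - [[0, 0, 0], [0, 2, -4.4], 1]
    - [[0, 0, 0], [0, 2, -4.4], 1]
    - [[0, 0, 0], [0, 2, -4.4], 1]
    - [[0, 0, 0], [0, 2, -4.4], 1]
    - [[0, 0, 0], [0, 2, -4.4], 1]
    - [[0, 0, 0], [0, 1.6, -2.1], 1]
    - [[0, 0, 0], [2, 0, 0], 1]
    - [[0, 0, 0], [4, 0, 0], 1]
    - [[0, 0, 0], [4, 0, 0], 1]
    - [[0, 0, 0], [1.6, 0, 0], 1]
    - [[0, 0, 0], [0, 0, 0], 1]
    - [[0, 0, 0], [0, 0, 0], 1]

```text
t: 29.02
eef_pos: [0.6236, 0.1442, 0.0598]
tool_rot: [1.211, 1.207, -1.207]
force: [0.4, -0.8, -0.2]
grip_width: 0.269
```

Run:
```python
from h import *
st()
cv2.imwrite("pics/w16.png",imaging.capture("wrist")[:,:,::-1])
```

```text
t 29.025 pos [0.6236 0.1442 0.0598] q [ 0.0388  0.4984  1.534  -0.      1.1064  1.6099] F [ 0.3571 -0.7541 -0.2123] w 0.26868086905173627
[[ 0.0029  1.     -0.0003]
 [ 0.0001 -0.0003 -1.    ]
 [-1.      0.0029 -0.0001]]
```

View pics/w16.png

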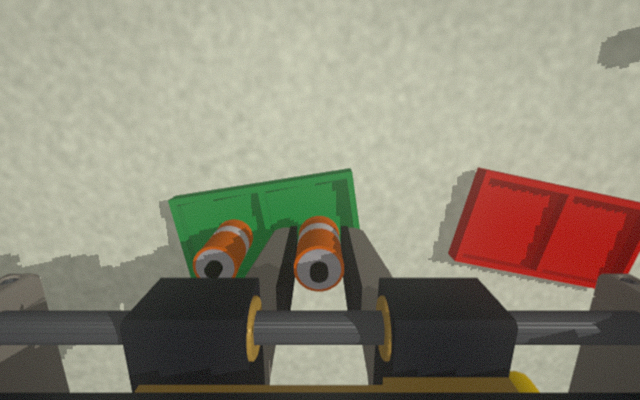

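servo_tool:
  plan:
    - [[0, 0, 0], [0.9, -0.1, 0], 1]
    - [[0, 0, 0], [0.7, 0, 0], 1]
    - [[0, 0, 0], [0.3, 0, 0], 1]
    - [[0, 0, 0], [0, 0, 0], 1]
    - [[0, 0, 0], [0, 0, 0], 1]

```text
t: 29.7
eef_pos: [0.6212, 0.1443, 0.0393]
tool_rot: [1.209, 1.21, -1.21]
force: [-3.1, -0.3, 4.3]
grip_width: 0.267
```

servo_tool:
  plan:
    - [[0, 0, 0], [0, 0, 0], 0.68]
    - [[0, 0, 0], [0, 0, 0], 0.62]
    - [[0, 0, 0], [0, 0, 0], 0.57]
    - [[0, 0, 0], [0, 0, 0], 0.57]
    - [[0, 0, 0], [-2, 0, 0], 0.57]
    - [[0, 0, 0], [-4, 0, 0], 0.57]
    - [[0, 0, 0], [-4, 0, 0], 0.57]
    - [[0, 0, 0], [-3.4, 0, 0], 0.35]
    - [[0, 0, 0], [0, 0, 0], 0.35]
    - [[0, 0, 0], [0, 0, 0], 0.35]

```text
t: 30.95
eef_pos: [0.621, 0.1443, 0.1728]
tool_rot: [1.209, 1.21, -1.21]
force: [-0.6, 0.7, -0.0]
grip_width: 0.646
```

Run:
```python
from h import *
st()
cv2.imwrite("pics/w17.png",imaging.capture("wrist")[:,:,::-1])
```

```text
t 30.95 pos [0.621  0.1443 0.1728] q [0.0391 0.3659 1.4705 0.     1.3058 1.6099] F [-0.6294  0.7352 -0.0449] w 0.6459534868420759
[[-0.0006  1.      0.    ]
 [-0.      0.     -1.    ]
 [-1.     -0.0006  0.    ]]
```

View pics/w17.png

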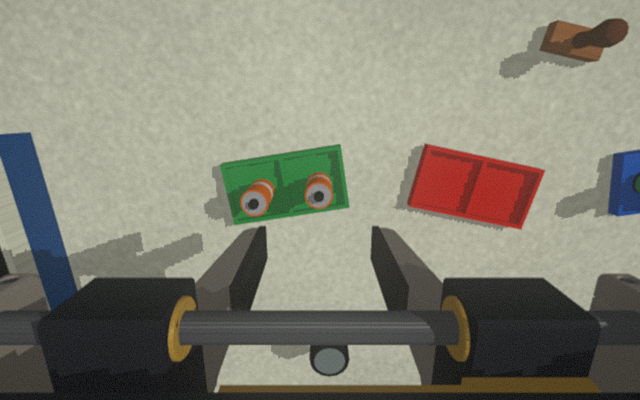

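servo_tool:
  plan:
    - [[0, 0, 0], [0, -1.4, 1.6], 0.35]
    - [[0, 0, 0], [0, -3.8, 4.1], 0.35]
    - [[0, 0, 0], [0, -3.8, 4.1], 0.35]
    - [[0, 0, 0], [0, -3.8, 4.1], 0.35]
    - [[0, 0, 0], [0, -1.6, 1.7], 0.35]
    - [[0, 0, 0], [0, 0, 0], 0.35]
    - [[0, 0, 0], [0, 0, 0], 0.35]

```text
t: 31.88
eef_pos: [0.4775, -0.0112, 0.1725]
tool_rot: [1.209, 1.21, -1.209]
force: [0.1, 0.5, 0.2]
grip_width: 0.65
```

Run:
```python
from h import *
st()
cv2.imwrite("pics/w18.png",imaging.capture("wrist")[:,:,::-1])
```

```text
t 31.875 pos [ 0.4775 -0.0112  0.1725] q [-0.2774 -0.04    1.9292  0.0004  1.2534  1.2932] F [0.0712 0.5228 0.2441] w 0.6502154635053607
[[-0.0008  1.      0.0001]
 [ 0.0006  0.0001 -1.    ]
 [-1.     -0.0008 -0.0006]]
```

View pics/w18.png

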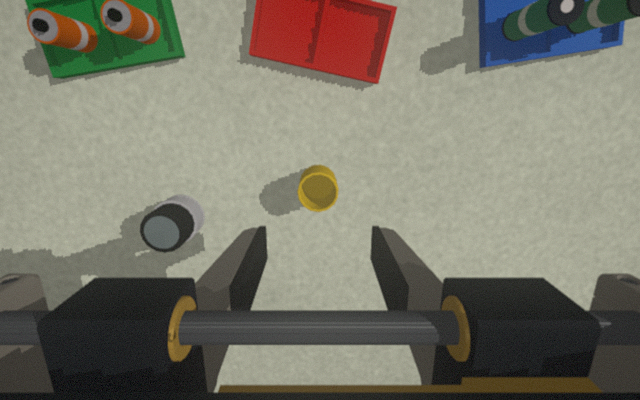

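servo_tool:
  plan:
    - [[0, 0, 0], [2, 0, 0], 0.35]
    - [[0, 0, 0], [4, 0, 0], 0.35]
    - [[0, 0, 0], [4, 0, 0], 0.35]
    - [[0, 0, 0], [2.8, 0, 0], 0.35]
    - [[0, 0, 0], [1.2, 0, 0], 0.35]
    - [[0, 0, 0], [0, 0, 0], 0.5]
    - [[0, 0, 0], [0, 0, 0], 1]
    - [[0, 0, 0], [0, 0, 0], 1]
    - [[0, 0, 0], [0, 0, 0], 1]
    - [[0, 0, 0], [0, 0, 0], 1]
    - [[0, 0, 0], [-1, 0, 0], 1]
    - [[0, 0, 0], [-3, 0, 0], 1]
    - [[0, 0, 0], [-4, 0, 0], 1]
    - [[0, 0, 0], [-4, 0, 0], 1]
    - [[0, 0, 0], [-2, 0, 0], 1]
    - [[0, 0, 0], [0, 0, 0], 1]
    - [[0, 0, 0], [0, 0, 0], 1]
  squeeze: 8

```text
t: 34.05
eef_pos: [0.4765, -0.0115, 0.172]
tool_rot: [1.209, 1.211, -1.21]
force: [-0.1, -0.2, -1.1]
grip_width: 0.404
```

Run:
```python
from h import *
st()
cv2.imwrite("pics/w19.png",imaging.capture("wrist")[:,:,::-1])
```

```text
t 34.05 pos [ 0.4765 -0.0115  0.172 ] q [-0.2784 -0.0411  1.9314 -0.0001  1.2534  1.2925] F [-0.0655 -0.1566 -1.108 ] w 0.40354576028179945
[[-0.0019  1.     -0.0001]
 [ 0.0005 -0.0001 -1.    ]
 [-1.     -0.0019 -0.0005]]
```

View pics/w19.png

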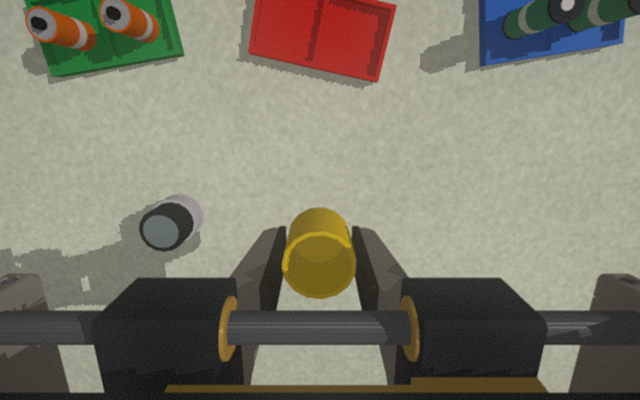

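servo_tool:
  plan:
    - [[0, 0, 0], [0, 1.6, -0.2], 1]
    - [[0, 0, 0], [0, 3.7, -0.7], 1]
    - [[0, 0, 0], [0, 3.7, -0.7], 1]
    - [[0, 0, 0], [0, 3.7, -0.7], 1]
    - [[0, 0, 0], [0, 1.6, -0.2], 1]
    - [[0, 0, 0], [2, 0, 0], 1]
    - [[0, 0, 0], [4, 0, 0], 1]
    - [[0, 0, 0], [4, 0, 0], 1]
    - [[0, 0, 0], [1.6, 0, 0], 1]
    - [[0, 0, 0], [0, 0, 0], 1]
    - [[0, 0, 0], [0, 0, 0], 1]

```text
t: 35.48
eef_pos: [0.6215, 0.0131, 0.0587]
tool_rot: [1.21, 1.207, -1.208]
force: [0.3, -0.6, 0.1]
grip_width: 0.402
```

Run:
```python
from h import *
st()
cv2.imwrite("pics/w20.png",imaging.capture("wrist")[:,:,::-1])
```

```text
t 35.475 pos [0.6215 0.0131 0.0587] q [-0.1731  0.4586  1.5923  0.      1.088   1.3978] F [ 0.2807 -0.573   0.1159] w 0.4015183114205357
[[ 0.0027  1.     -0.0001]
 [-0.0004 -0.0001 -1.    ]
 [-1.      0.0027  0.0004]]
```

View pics/w20.png

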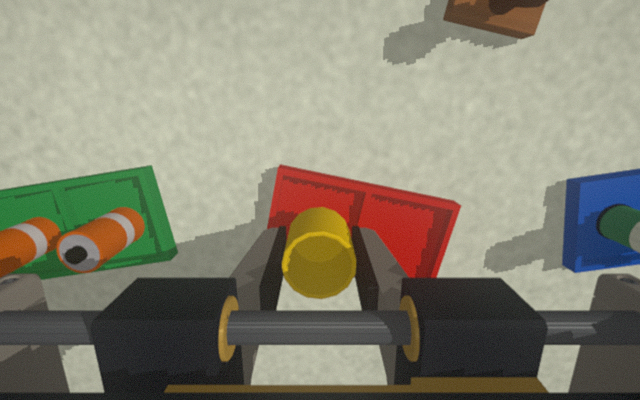

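servo_tool:
  plan:
    - [[0, 0, 0], [0.9, 0, 0], 1]
    - [[0, 0, 0], [0.7, 0, 0], 1]
    - [[0, 0, 0], [0.2, 0, 0], 1]
    - [[0, 0, 0], [0.1, 0, 0], 1]
    - [[0, 0, 0], [0, 0, 0], 1]
    - [[0, 0, 0], [0, 0, 0], 1]

```text
t: 36.28
eef_pos: [0.6204, 0.0134, 0.0384]
tool_rot: [1.209, 1.209, -1.209]
force: [-3.1, 0.2, 4.5]
grip_width: 0.407
```

servo_tool:
  plan:
    - [[0, 0, 0], [0, 0, 0], 0.55]
    - [[0, 0, 0], [0, 0, 0], 0.48]
    - [[0, 0, 0], [0, 0, 0], 0.42]
    - [[0, 0, 0], [0, 0, 0], 0.42]
    - [[0, 0, 0], [-2, 0, 0], 0.42]
    - [[0, 0, 0], [-4, 0, 0], 0.42]
    - [[0, 0, 0], [-4, 0, 0], 0.42]
    - [[0, 0, 0], [-4, 0, 0], 0.3]
    - [[0, 0, 0], [-3, -3, 0], 0.3]
    - [[0, 0, 0], [0, -5, 0], 0.3]
    - [[0, 0, 0], [0, -5, 0], 0.3]
    - [[0, 0, 0], [0, 0, 0], 0.3]
    - [[0, 0, 0], [0, 0, 0], 0.3]

```text
t: 37.9
eef_pos: [0.4916, 0.0131, 0.2097]
tool_rot: [1.21, 1.206, -1.207]
force: [0.6, -0.6, 0.5]
grip_width: 0.698
```

Run:
```python
from h import *
st()
cv2.imwrite("pics/w21.png",imaging.capture("wrist")[:,:,::-1])
s=imaging.capture("scene")[:,:,::-1]
cv2.imwrite("pics/s21.png",cv2.resize(s[80:330,190:420],None,fx=2.4,fy=2.4,interpolation=cv2.INTER_CUBIC))
t=imaging.capture("top")[:,:,::-1]
cv2.imwrite("pics/t21.png",cv2.resize(t[130:290,190:450],None,fx=3,fy=3,interpolation=cv2.INTER_CUBIC))
```

```text
t 37.9 pos [0.4916 0.0131 0.2097] q [-0.2198 -0.0433  1.8557  0.0001  1.3258  1.3512] F [ 0.6312 -0.6322  0.542 ] w 0.6981274523552026
[[ 0.0033  1.     -0.0001]
 [-0.0006 -0.0001 -1.    ]
 [-1.      0.0033  0.0006]]
```

View pics/w21.png

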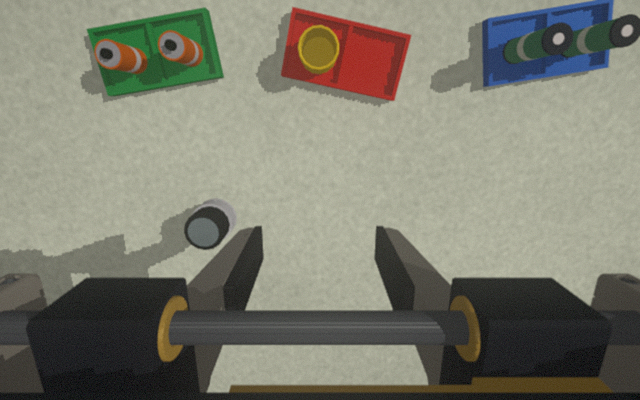

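View pics/s21.png

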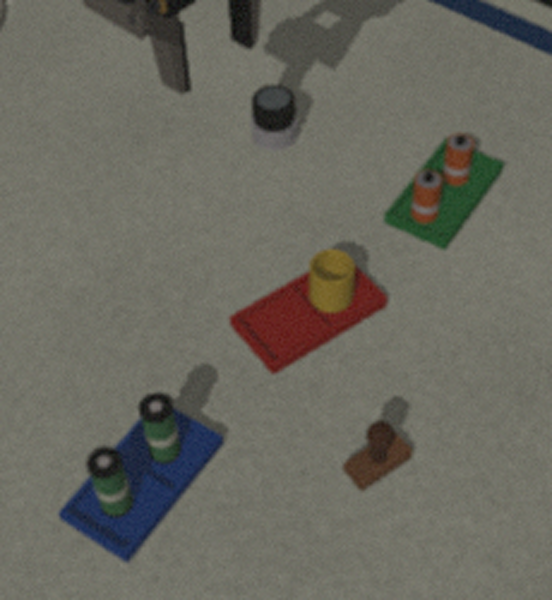

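View pics/t21.png

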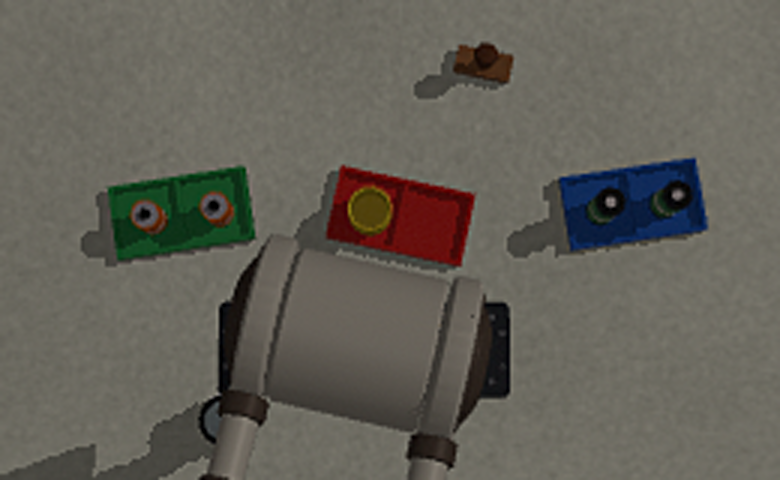

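All five pieces stand upright, one to a bay, in the right trays. The can at (370,210) in the top crop is empty, and the loupe and stamp haven't moved.

Run:
```python
from bench import order
print(order.finish_job())
```

```text
the job is handed in; nothing more can be done
None
```

The films are sorted and the job is handed in at about 38 s of the 125 s. I pulled the roll out of the can and stood it in the blue tray, followed by the second roll. The two cassettes then went into the green tray, and the empty can last into the red one.

My last wrist, scene and top pictures show all five pieces upright, one to a bay. The can is empty, the gripper is open and clear of everything, and the loupe and stamp look untouched. I judged those two by eye and did not re-measure them. The largest contact force I saw reported was about 15 N, when setting down the second roll. No check failed or disagreed.

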